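# Fit the anvil slide in the cobbler's press and hold its guide rod

### The job

Set the loose anvil slide down on the open end of the eyelet press's rail and push it in under the arm until the spring detent clicks and holds it. Then take the plain guide rod from its wooden block and pass it down through the hole in the press's arm and on through the hole in the anvil slide, until its tip has come right out below the slide but does not stand on the bench. Finish while still holding the rod there in the gripper, ready for its set screw to be tightened; leave the last, the tin and the awl alone.

Things in the scene. Friction and masses are not known exactly. Their poses are not given: they have to be found in the camera images.
- press: Green bench eyelet press, fixed. Bed 110 (x) x 300 (y) x 36 high, origin centred on its underside. A greased steel rail runs along its y axis: slides go in at the -y end and are pushed to +y. At the +y end a column (56 wide, y 97 to 149; it stops the slide 2 mm past home) carries an arm reaching back over the rail to y = 47, 56 wide, underside 101, top 126 above the bench; nothing on it is higher.
- press_upper (a point): Centre of the top mouth of the upper bushing, the upright hole in the press's arm, 126 above the bench: 15.5 diameter, 25 deep, mouth chamfered by 3. Axes as the press.
- press_home (a point): Point on the bed's top (36 above the bench), straight below the upper bushing: the anvil slide's origin lies here, with the same axes, when it is fully home. Under it the bed has an open 28 mm square well down to the bench. Axes as the press.
- press_mouth (a point): Point on the bed's top on the open landing, 125 mm before press_home (towards -y): a slide set down with its origin here and axes as the press's lies just before the lips, ready to push 125 mm to +y. Landing 63 wide inside (press y -148 to -68), then narrowing to 48 at y -20; walls 12.5 high; from y -10 lips 34 apart overhang, underside 12.5 over the bed.
- anvil: Loose dark steel anvil slide, 0.35 to 0.6 kg. Foot 44 wide (x), 10 high, 130 long (y -105 to +25, front corners rounded), a notch in each side at y -20. At the front (+y, goes in first) a block 30 x 50 x 35 high with the lower bushing; behind it a spine 30 wide, 16 high, and a grip fin at the tail. Origin: on its underside, on the hole's axis. Starts flat on the bench.
- anvil_bore (a point): Centre of the top mouth of the lower bushing, 35 above the slide's underside: 15.5 diameter, goes right through (35 deep), mouth chamfered by 3.
- anvil_fin (a point): Grip point in the upright fin at the slide's tail (85 mm behind its origin, 45 above its underside). The fin is 14 thick (x), 28 long (y), from 16 to 60 above the slide's underside: pinch it from above across its 14 mm.
- detent_l (a joint): Sprung detent plunger in the rail wall, -x side (m): 0 when out (free, or in the slide's notch), about 0.003 when pushed back by the slide. The two together need about 10 to 15 N to pass; they snap into the notches at home and draw the slide to its place.
- detent_r (a joint): The same on the +x side.
- rod: Guide rod: plain bright steel, 12 diameter, 175 long, about 0.15 kg, lower end tapered over 8 mm to 6 diameter. Origin: centre of the lower tip; z runs up the rod. Starts standing upright, loosely, in a 40 deep hole (13 wide) of a wooden block 70 x 70 x 50 high, tip 10 and top 185 above the bench.
- rod_top (a point): Centre of the rod's top end, 175 mm from the tip.
- rod_mid (a point): Point on the rod's axis 100 mm from the tip.
- awl: Bystander: awl with a bulging wooden handle, standing in an identical wooden block, top 122 above the bench. Origin at its lower end, 10 above the bench. The two blocks may change places. Leave alone.
- last: Bystander: yellow plastic shoe last, 76 x 190 x 85 high, origin centred on its underside. Leave alone.
- tin: Bystander: round tin, 86 diameter, 85 high, origin centred on its underside. Leave alone.
Things that resemble listed ones, but are neither listed nor needed, are in the scene too. Of the things that look like the anvil, take the one that is farthest to the robot's right at the start.

How it is judged (in metres and radians):
On the way, in this order (a step that is already met when the one before it is completed fails the run):
1. the anvil slide is fully home on the rail, held by both detents (y of anvil in the frame of press_home between -0.003 and 0.003 m and x of anvil in the frame of press_home between -0.003 and 0.003 m and z of anvil in the frame of press_home between -0.003 and 0.003 m and angle between the y axis of anvil and the y axis of press_home, either way round below 0.06 rad and value of joint each of detent_l, detent_r below 0.002 m), for 0.2 s.
2. the rod's tip has entered the upper bushing from above with the slide still home (all of step 1 and x of rod in the frame of press_upper between -0.006 and 0.006 m and y of rod in the frame of press_upper between -0.006 and 0.006 m and z of rod in the frame of press_upper below -0.012 m and angle between rod's own z axis and vertical below 0.12 rad), for 0.05 s.
At the end, for the whole second after the job is handed in: Slide home within 3 mm, both detents under 2 mm; rod upright within 0.08 rad, its tip 4 to 34 mm above the bench and within 5 mm of the lower bore's axis, its 100 mm point within 5 mm of the upper's; fingers hold the rod (over 2 N), not the slide; rod still (all of step 1 and horizontal distance between rod and anvil_bore below 0.005 m and horizontal distance between rod_mid and press_upper below 0.005 m and height (world z) of rod between 0.004 and 0.034 m and angle between rod's own z axis and vertical below 0.08 rad and contact force between rod and the fingers above 2 N and contact force between anvil and the fingers below 0.5 N and linear speed of rod below 0.02 m/s); the arm keeps its last pose, push and grip.
It fails at once if the yellow shoe last is disturbed (moved over 30 mm or tipped) (distance of last from where it was at the start of the episode above 0.03 m or angle between last's own z axis and vertical above 0.4 rad).
It fails at once if the tin is disturbed (moved over 30 mm or tipped) (distance of tin from where it was at the start of the episode above 0.03 m or angle between tin's own z axis and vertical above 0.4 rad).
It fails at once if the awl is disturbed (moved over 30 mm or tipped) (distance of awl from where it was at the start of the episode above 0.03 m or angle between awl's own z axis and vertical above 0.4 rad).
It also fails if it takes over 72 s, if anything falls off the work surface, if the arm or the gripper's body presses on something with over 40 N, if the wrist force passes 120 N, or if a joint passes its speed limit or range.

### The arm

A 7-joint arm with a two-finger parallel gripper is mounted at the origin on the work surface. World frame = base frame: x ahead of the robot, y to its left, z up, the work surface at z = 0. Lengths are in mm, angles in rad, forces in N, time in s.
With the tool pointing down it reaches from about 400 to 875 mm from the base axis. Payload 4.4 kg.
Tool frame: the origin (TCP) lies between the finger pads; the fingertips stand 11 mm ahead of it and the grasp point (between the pads) lies 8 mm behind it; z points along the fingers, y is the line along which they close (so a half turn about z gives the same grasp; the last joint's range is limited). The gripper opens to 85 mm and grips with 20 to 120 N. Pads are 22 mm wide; open, the fingers measure 114 mm over their backs; the gripper's body (76 mm by 85 mm) begins 54 mm behind the grasp point. The pads swing forward as they close: fully open they stand 13 mm farther back than shut.
Start: joints at [-1.339, 0.628, 0.038, 1.517, -0.027, 0.996, -0.02], TCP at [190.696, 621.412, 204.813] pointing down, gripper open.
Joint ranges: [-3.06, 3.06], [-0.37, 2.12], [-1.25, 1.32], [0.18, 2.47], [-1.1, 4.24], [0.23, 1.98], [-2.94, 2.94]. Speed limits (rad/s): [2.57, 2.57, 3.14, 3.14, 3.14, 3.14, 3.14].

### API

Orientations are given as a rotation vector (axis times angle).
In Python, from rig import arm gives the robot as it stands. The module is installed in compiled form; this text tells all that it offers.
- The arm moves only by the tool drive_tool, never from a script. Its argument "commands" is a list that holds one entry, the list of rows, each a list of 7 numbers: the turn, a rotation vector about the world's x, y, z in units of 8 degrees (1.0 is 8 degrees), then the shift along the world's x, y, z in units of 60 mm (1.0 is 60 mm), then the opening, from 0 (shut) to 1 (fully open). A call has 1 to 5 rows; each row shifts and turns the commanded pose from where the row before left it; what a row does not reach is not made up. A row lasts 1/8 s, in which the tool goes at most 62.5 mm and 10.7 degrees, less where a joint would pass 70% of its speed; a pose out of reach is approached as far as the arm can. A call is refused whole if a number of a shift passes 1 or a number of a turn 1, either way. A call with a gripper value outside its range is refused whole. The fingers move at their own pace and stop on an object; "force" is the grip in N (left out, the last holds). Time passes only in rows, so rows that do not move let the fingers close. It gives the time, the measured TCP pose, the force, the opening and the grip force at its end, in the units of the state.
- arm.read_state(): the state, without advancing time (a new reading comes with each control period).
- arm.grab_frame(name): name is "scene" or "side" or "wrist"; returns a dict with "image" (400x640x3 uint8, red, green, blue), "depth" (400x640 float32, mm along the optical axis (not along the pixel's ray), 0 where there is no reading), "fov_y" (degrees; the focal length in pixels is half the picture's height over the tangent of half this angle, whatever the lens; pixels are square), "cx", "cy" (the principal point, pixels), "eye" and "attitude" of the camera in the world; the wrist camera has in their place "mount" (4x4, takes a point from camera to tool coordinates, whose origin is the TCP and whose axes are the flange's). Camera axes: x right, y down, z forward; pixel columns grow to the right and rows downward; lengths in mm; the calibration is good to about 2 mm. A picture is of the moment at which its call begins: read the wrist's pose just before it.
- arm.sign_off(): hands the job in; it is judged then, once.
The state is a dict: "t": time; "qpos": joint angles; "dq": joint speeds; "tau": joint torques, N m; "tool_pos": TCP position; "orientation": TCP orientation; "force": force on the tool from outside, world axes, zero at the start; "ft_torque": the same for the moment, N m; "grip_width": finger opening in mm; "grasp_force": force on a finger pad.
Only numpy, scipy, OpenCV 4.12 (cv2) and the standard library are available. Lean on these libraries where they do the work, as an engineer would, in place of code of your own. Each camera call takes 0.05 s, during which the arm holds its last target. There are 200 camera calls.

## Working session

There is one attempt and no reset: what is moved stays moved. The work goes in short steps, Python scripts to look and compute and a tool call to move; the robot and the scene stay as the last step left them, time stands still between calls to the robot, and variables do not carry over. Pictures are saved under pics/ and viewed, at most 10 in all, crops included, and the job is handed in when it is done.

Besides the shell and the picture viewer there is one more tool, called after "Request:" as name([rows], argument=value, ...), one row to a line, values as JSON. drive_tool: Moves the arm, as the interface text tells. Its arguments: {"type":"object","properties":{"commands":{"type":"array","items":{"type":"array","items":{"type":"array","items":{"type":"number"}}}},"force":{"type":"number"}},"required":["commands"]}

```bash
mkdir -p pics
cat > h.py <<'E'
import numpy as np, cv2, pickle
from scipy.spatial.transform import Rotation as R
from rig import arm
def grab(n):
    s=arm.read_state(); f=arm.grab_frame(n); f['state']=s; return f
def cam(f):
    if 'mount' in f:
        T=np.eye(4); T[:3,:3]=R.from_rotvec(f['state']['orientation']).as_matrix(); T[:3,3]=f['state']['tool_pos']
        M=T@np.array(f['mount']); return M[:3,:3],M[:3,3]
    a=np.array(f['attitude'],float)
    Rm=a if a.shape==(3,3) else R.from_rotvec(a).as_matrix() if a.size==3 else R.from_quat(a).as_matrix()
    return Rm,np.array(f['eye'],float)
def foc(f): return 200/np.tan(np.radians(f['fov_y'])/2)
def cloud(f):
    Rm,e=cam(f); F=foc(f); v,u=np.mgrid[0:400,0:640]; d=f['depth']
    P=np.stack([(u-f['cx'])/F*d,(v-f['cy'])/F*d,d],-1)@Rm.T+e
    P[d<=0]=np.nan; return P
def ray(f,u,v,z):
    Rm,e=cam(f); F=foc(f); r=Rm@np.array([(u-f['cx'])/F,(v-f['cy'])/F,1.]); return e+r*(z-e[2])/r[2]
def proj(f,p):
    Rm,e=cam(f); q=Rm.T@(np.array(p)-e); return q[:2]/q[2]*foc(f)+[f['cx'],f['cy']]
def save(n,im): cv2.imwrite('pics/'+n+'.png',cv2.cvtColor(im,cv2.COLOR_RGB2BGR))
E
cat > a.py <<'E'
from h import *
print(arm.read_state())
for n in ['scene','side','wrist']:
    f=grab(n); pickle.dump(f,open(n+'.pkl','wb')); save(n,f['image'])
    print(n,{k:f[k] for k in f if k not in('image','depth','state')}, (f['depth']>0).mean())
E
python3 a.py
```

```text
{'t': 0.0, 'qpos': array([-1.33882357,  0.62933883,  0.03843588,  1.51837533, -0.02702826,
        0.99627062, -0.0200194 ]), 'dq': array([-7.19541847e-04, -1.92788584e-03,  5.68185325e-06, -4.08989949e-04,
        8.80831728e-04, -1.96693369e-03,  7.98668802e-04]), 'tau': array([ 4.27967288e-04, -5.63412809e+01,  1.22563317e+00, -1.93441916e+01,
        1.07320046e-02,  1.03817825e-02,  6.17324602e-06]), 'tool_pos': array([190.46924758, 620.76750948, 203.89138439]), 'orientation': array([-4.66018954e-01, -3.10655070e+00,  2.91124081e-03]), 'force': array([ 0.61291502,  0.05640023, -0.24298044]), 'ft_torque': array([ 0.04062891, -0.00152057,  0.02809331]), 'grasp_force': 0.0, 'grip_width': 85.2826181848164}
scene {'fov_y': 47.48935809083224, 'cx': 313.47683129837714, 'cy': 202.45463669405825, 'eye': array([ 1001.11448416, -1016.45378634,   919.11212213]), 'attitude': array([-2.17006051, -0.50961406,  0.26741773])} 0.99605859375
side {'fov_y': 46.66919786628555, 'cx': 319.32319942523975, 'cy': 191.04801446458137, 'eye': array([  245.84225939, -1061.78247425,   742.52994928]), 'attitude': array([-2.08878412,  0.30340382, -0.14475647])} 0.9960859375
wrist {'fov_y': 61.58556486601984, 'cx': 319.0033103818367, 'cy': 195.49384197769234, 'mount': array([[ 6.94403490e-04, -9.62362313e-01, -2.71768827e-01,
         6.86647742e+01],
       [ 9.99999670e-01,  5.53623347e-04,  5.94685630e-04,
        -4.30509167e-01],
       [-4.21845471e-04, -2.71769151e-01,  9.62362380e-01,
        -1.69493383e+02],
       [ 0.00000000e+00,  0.00000000e+00,  0.00000000e+00,
         1.00000000e+00]])} 0.99605859375
```

View pics/scene.png

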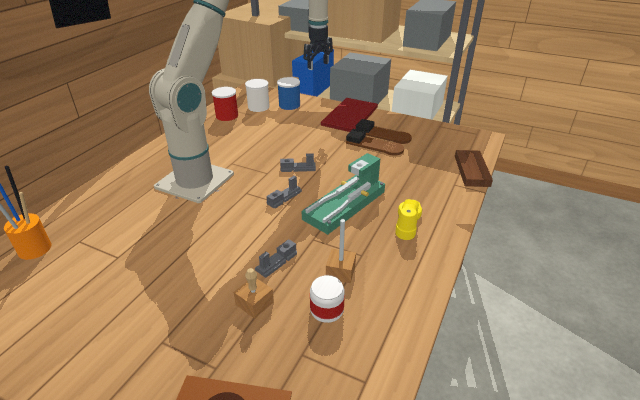

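View pics/side.png

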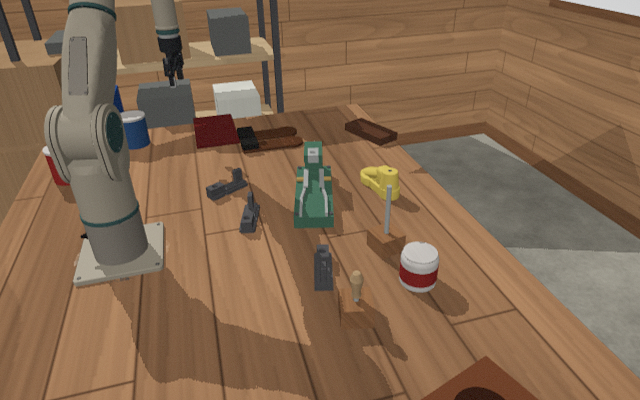

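Scene: the three anvil-like pieces are at (297,163), (284,192) and (275,259). In the side view they are at (227,185), (250,213) and (323,268). The farthest to the robot's right (-y) is (275,259) / (323,268). The press is at (345,200). The rod's block is at (341,262) with the bright rod above it, and the awl's block is at (254,296). The last is at (408,218) and the tin at (327,298).

```bash
cat > b.py <<'E'
from h import *
S=pickle.load(open('scene.pkl','rb')); D=pickle.load(open('side.pkl','rb'))
P=[];C=[]
for f in (S,D):
    p=cloud(f).reshape(-1,3); c=f['image'].reshape(-1,3); m=np.isfinite(p[:,0])&(p[:,0]>150)&(p[:,0]<950)&(p[:,1]>-650)&(p[:,1]<450)&(p[:,2]<260)
    P.append(p[m]);C.append(c[m])
    q=p[m]; print('table z',np.median(q[np.abs(q[:,2])<15,2]))
P=np.vstack(P);C=np.vstack(C); np.savez('pc.npz',P=P,C=C)
# topdown: 1.4mm... image up = +x, left=+y
s=1.6; H=int(800/s);W=int(1100/s); im=np.zeros((H,W,3),np.uint8); hm=np.zeros((H,W),np.float32)
o=np.argsort(P[:,2])
r=((950-P[o,0])/s).astype(int).clip(0,H-1); cc=((450-P[o,1])/s).astype(int).clip(0,W-1); 
im[r,cc]=C[o]; hm[r,cc]=P[o,2]
im=cv2.dilate(im,np.ones((2,2)))
save('top',im)
hm2=cv2.morphologyEx(hm,cv2.MORPH_CLOSE,np.ones((5,5)))
n,l,st,ce=cv2.connectedComponentsWithStats((hm2>8).astype(np.uint8))
for i in range(1,n):
    if st[i,4]>150: print('xy',950-ce[i,1]*s,450-ce[i,0]*s,'size',st[i,2:4]*s,'hmax',hm2[l==i].max(), 'px',ce[i])
save('crop',cv2.resize(S['image'][220:320,220:360],None,fx=4,fy=4,interpolation=cv2.INTER_CUBIC))
E
python3 b.py
```

```text
table z 0.8087825266962909
table z -0.46519590922332554
xy 902.1439293598233 424.4167770419426 size [ 65.6 102.4] hmax 35.946026 px [15.98951435 29.91004415]
xy 756.1478691774033 99.00006607201846 size [177.6  88. ] hmax 90.01077 px [219.3749587  121.15758176]
xy 679.9649737302977 -325.6959719789843 size [89.6 91.2] hmax 91.029144 px [484.80998249 168.77189142]
xy 657.0682352941176 -185.34832941176478 size [89.6 88. ] hmax 189.51738 px [397.09270588 183.08235294]
xy 620.5620253164557 -640.7706329113923 size [19.2 78.4] hmax 36.9963 px [681.73164557 205.89873418]
xy 544.9682732205554 94.60989466964566 size [315.2 187.2] hmax 131.62445 px [222.11881583 253.14482924]
xy 504.06369930761616 -388.0818991097924 size [88.  86.4] hmax 126.42605 px [523.80118694 278.71018793]
xy 476.19537414965987 -231.00136054421773 size [139.2  78.4] hmax 63.89514 px [425.62585034 296.12789116]
xy 343.20150295222754 49.07847557702627 size [137.6  76.8] hmax 62.465126 px [250.57595276 379.24906065]
xy 297.2456896551723 229.79913793103447 size [ 94.4 132.8] hmax 63.78881 px [137.62553879 407.97144397]
```

View pics/crop.png

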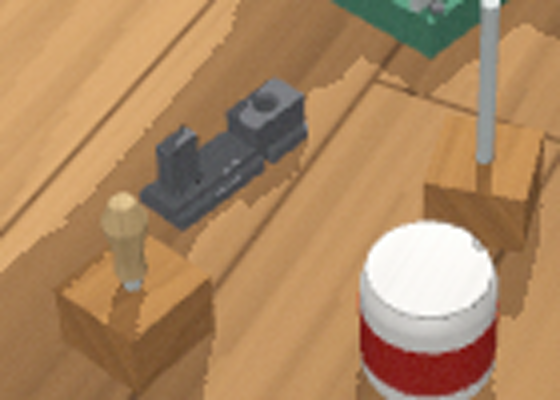

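View pics/top.png

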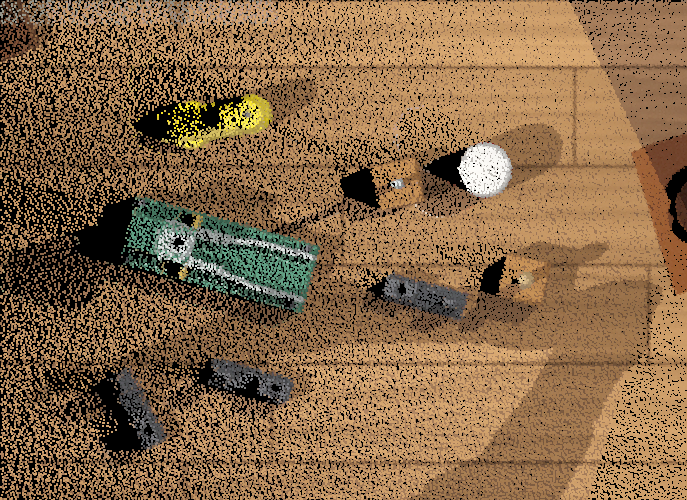

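The crop confirms the choice: a slide with its bored block at (265,110), pointing toward the press, and its fin at (180,160). The rod stands in the right block with its top at (488,0), and the awl is in the left block. In the top view the press's mouth faces the anvil (-y).

```bash
cat > c.py <<'E'
from h import *
S=pickle.load(open('scene.pkl','rb')); D=pickle.load(open('side.pkl','rb'))
def rect(p):
    r=cv2.minAreaRect(p.astype(np.float32)); return np.round(r[0],1),np.round(r[1],1),round(r[2],1)
for f in (S,D):
    p=cloud(f); im=f['image'].astype(int); print('---')
    a=(np.abs(p[...,0]-476)<90)&(np.abs(p[...,1]+231)<95)&(p[...,2]>6)&(im.max(-1)-im.min(-1)<40)
    q=p[a]; print('anvil all',rect(q[:,:2]))
    for lo,hi in((54,66),(31,39)):
        k=q[(q[:,2]>lo)&(q[:,2]<hi)]; print(lo,len(k),rect(k[:,:2]),np.median(k[:,2]))
    g=(im[...,1]>im[...,0]+15)&(p[...,0]>380)&(p[...,0]<720)&(np.abs(p[...,1]-95)<220)
    q=p[g&(p[...,2]>28)&(p[...,2]<42)]; print('bed',len(q),rect(q[:,:2]))
    q=p[g&(p[...,2]>4)&(p[...,2]<42)]; print('bed all',len(q),rect(q[:,:2]))
    q=p[(p[...,2]>120)&(p[...,2]<134)&(np.abs(p[...,0]-545)<150)&(np.abs(p[...,1]-95)<190)]; print('arm',len(q),rect(q[:,:2]))
    m=(p[...,2]>80)&(p[...,2]<195)&(np.abs(p[...,0]-657)<50)&(np.abs(p[...,1]+185)<60)
    q=p[m]; 
    for lo in range(80,190,25):
        k=q[(q[:,2]>lo)&(q[:,2]<lo+25)]
        if len(k): print('rod',lo,k.mean(0).round(1),len(k))
    v,u=np.where(m); print('rodpx',u[v==v.min()],v.min())
    t=(np.abs(p[...,2]-122)<8)&(np.abs(p[...,0]-504)<60)&(np.abs(p[...,1]+388)<70); print('awl',p[t].mean(0).round(1))
E
python3 c.py
```

```text
---
anvil all (array([ 477.9, -229.7]), array([132.3,  47.1]), 73.4)
54 50 (array([ 465.9, -273.1]), array([28.7, 16.2]), 76.4) 59.77818312503666
31 145 (array([ 478.7, -225.9]), array([125.9,  33.2]), 76.3) 34.997469028709475
bed 1197 (array([544.3,  99. ]), array([304.9, 113.6]), 74.4)
bed all 1646 (array([545.4,  99. ]), array([305.4, 115.9]), 74.6)
arm 327 (array([569.6, 194.9]), array([107.5,  60.8]), 72.6)
rod 80 [ 657.5 -187.9   92.4] 30
rod 105 [ 658.4 -188.6  117.4] 28
rod 130 [ 658.2 -188.6  143.5] 33
rod 155 [ 657.7 -188.2  167.6] 36
rod 180 [ 657.1 -186.1  184.8] 21
rodpx [341 342 343] 219
awl [ 505.  -390.6  120. ]
---
anvil all (array([ 476.5, -229.7]), array([135.5,  43.8]), 74.7)
54 63 (array([ 464.2, -274.5]), array([29. , 13.7]), 74.1) 58.83738002028804
31 154 (array([ 476.3, -225.6]), array([127.4,  27.4]), 73.4) 34.21411934999486
bed 1355 (array([542.6,  99.8]), array([307.6, 108.9]), 74.7)
bed all 1659 (array([542.6,  99.6]), array([308. , 108.9]), 74.7)
arm 274 (array([568.7, 192.1]), array([104.9,  54.6]), 75.8)
rod 80 [ 654.8 -188.2   92. ] 42
rod 105 [ 654.8 -189.3  118.3] 43
rod 130 [ 654.4 -188.5  143.3] 43
rod 155 [ 655.1 -188.9  167.6] 42
rod 180 [ 655.9 -186.1  183.3] 19
rodpx [388 389 390] 185
awl [ 501.4 -390.9  119.1]
```

Request:
drive_tool([
  [[0,0,-1,0.53,-0.8,0.1,1],[0,0,-1,0.53,-0.8,0.1,1],[0,0,-1,0.53,-0.8,0.1,1],[0,0,-1,0.53,-0.8,0.1,1],[0,0,-1,0.53,-0.8,0.1,1]],
], force=40)

```text
t: 0.78
tool_pos: [350.5, 379.7, 235.0]
orientation: [1.507, 2.757, 0.0]
force: [1.3, 0.6, 0.2]
grip_width: 85.4
grasp_force: 0.0
```

Request:
drive_tool([
  [[0,0,-1,0.53,-0.8,0.1,1],[0,0,-1,0.53,-0.8,0.1,1],[0,0,-1,0.53,-0.8,0.1,1],[0,0,-1,0.53,-0.8,0.1,1],[0,0,-1,0.53,-0.8,0.1,1]],
])

```text
t: 1.4
tool_pos: [509.4, 140.0, 265.0]
orientation: [-2.358, -2.075, -0.0]
force: [0.6, 0.5, -0.4]
grip_width: 85.4
grasp_force: 0.0
```

Request:
drive_tool([
  [[0,0,-1,0,-0.3,0,1],[0,0,0,0,0,0,1],[0,0,0,0,0,0,1]],
])

```text
t: 1.78
tool_pos: [508.2, 125.1, 264.5]
orientation: [-2.488, -1.916, 0.0]
force: [0.1, 0.2, -1.1]
grip_width: 85.2
grasp_force: 0.0
```

```bash
cat > d.py <<'E'
from h import *
s=arm.read_state(); print(s['t'],s['tool_pos'].round(1),s['qpos'].round(2),np.degrees(R.from_rotvec(s['orientation']).as_matrix()[:,1]@[0,0,1]).round(2)); M=R.from_rotvec(s['orientation']).as_matrix(); print(M.round(3),np.degrees(np.arctan2(M[1,1],M[0,1])))
f=grab('wrist'); pickle.dump(f,open('w1.pkl','wb')); save('w1',f['image'])
p=cloud(f); print(np.nanmedian(p[350:,:,2]),proj(f,[562,167,126]),proj(f,[529,46,36]))
E
python3 d.py
```

```text
1.775 [508.2 125.1 264.5] [-0.66  0.42  0.52  1.8  -0.25  0.99 -0.29] -0.06
[[ 0.256  0.967 -0.001]
 [ 0.967 -0.256  0.001]
 [ 0.001 -0.001 -1.   ]] -14.817742879366323
373.0204289224728 [365.06735367 117.48305554] [351.05909251 216.72996728]
```

View pics/w1.png

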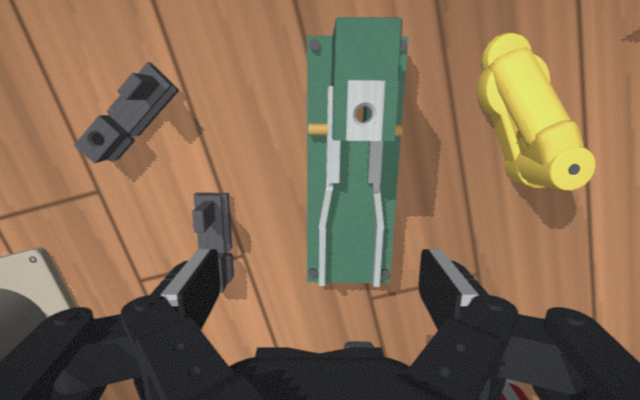

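Wrist view: the upper bushing is at about (365,113) in the white pad, and the bed spans roughly (307–408, 36–283). The wrist camera agrees with the fixed cameras to within a few mm.

```bash
cat > e.py <<'E'
from h import *
f=pickle.load(open('w1.pkl','rb')); im=f['image'].astype(int); p=cloud(f)
sub=im[82:140,346:384]; pad=(sub.min(-1)>185).astype(np.uint8)
c,_=cv2.findContours(pad,cv2.RETR_CCOMP,cv2.CHAIN_APPROX_NONE)
for k in c:
    if len(k)>15:
        (u,v),r=cv2.minEnclosingCircle(k); M=cv2.moments(k); print('cont',len(k),u+346,v+82,r,M['m10']/M['m00']+346,M['m01']/M['m00']+82)
print('hole',ray(f,365,113,126).round(1), 'scale',np.linalg.norm(ray(f,375,113,126)-ray(f,365,113,126))/10)
g=(im[...,1]>im[...,0]+15)
q=p[g&(p[...,2]>30)&(p[...,2]<42)]; r=cv2.minAreaRect(q[:,:2].astype(np.float32)); print('bed',r,np.median(q[:,2]))
q=p[g&(p[...,2]>122)]; r=cv2.minAreaRect(q[:,:2].astype(np.float32)); print('arm',r)
# contour-based bed edges: green rows, left and right edge rays at z=36
for side in (0,1):
    pts=[]
    for v in range(190,275,3):
        u=np.where(g[v,290:425])[0]+290; pts.append(ray(f,u[0]-.5 if side==0 else u[-1]+.5,v,36 )[:2])
    l=cv2.fitLine(np.array(pts,np.float32),cv2.DIST_HUBER,0,.01,.01).ravel(); print(side,np.degrees(np.arctan2(l[1],l[0]))%180,pts[0],pts[-1])
E
python3 e.py
```

```text
cont 179 365.0 110.5 33.185184478759766 364.6051908937904 110.4034901231287
cont 68 364.0241928100586 113.37096786499023 13.40662670135498 363.41812227074234 112.759461426492
hole [562.8 170.8 126. ] scale 0.89187761380297
bed ((544.2125854492188, 101.75210571289062), (299.7980041503906, 108.1683578491211), 74.68600463867188) 36.406733443013366
arm ((569.9208374023438, 196.49917602539062), (101.62420654296875, 56.18492889404297), 74.61164855957031)
0 74.69186 [485.32612478  93.36143617] [455.09716106 -17.07547138]
1 74.58128 [589.66849903  65.84211572] [537.95980893 -38.9244795 ]
```

Request:
drive_tool([
  [[0,0,-0.06,-0.1,-0.86,0,1],[0,0,0,-0.1,-0.86,0,1],[0,0,0,-0.1,-0.86,0,1],[0,0,0,-0.1,-0.86,-0.2,1],[0,0,0,-0.1,-0.86,-0.2,1]],
])

```text
t: 2.45
tool_pos: [479.2, -134.4, 240.7]
orientation: [2.497, 1.907, 0.002]
force: [0.5, 0.7, 0.5]
grip_width: 85.9
grasp_force: 0.0
```

Request:
drive_tool([
  [[0,0,0,-0.1,-0.86,-0.3,1],[0,0,0,-0.1,-0.86,-0.3,1],[0,0,0,-0.1,-0.6,-0.3,1],[0,0,0,0,0,0,1],[0,0,0,0,0,0,1]],
])

```text
t: 3.08
tool_pos: [461.6, -272.0, 186.7]
orientation: [-2.498, -1.904, -0.002]
force: [0.2, 0.5, -0.5]
grip_width: 85.4
grasp_force: 0.0
```

```bash
cat > g.py <<'E'
from h import *
f=grab('wrist'); s=f['state']; pickle.dump(f,open('w2.pkl','wb')); save('w2',f['image'])
M=R.from_rotvec(s['orientation']).as_matrix(); print(s['t'],s['tool_pos'].round(1),np.degrees(np.arctan2(M[1,1],M[0,1])))
im=f['image'].astype(int); p=cloud(f)
a=(np.abs(p[...,0]-476)<80)&(np.abs(p[...,1]+231)<95)&(im.max(-1)-im.min(-1)<40)
for n,lo,hi in(('fin',54,66),('block',31,39),('foot',7,13),('all',7,66)):
    m=a&(p[...,2]>lo)&(p[...,2]<hi); k=p[m]; v,u=np.where(m)
    if len(k)>10: print(n,len(k),cv2.minAreaRect(k[:,:2].astype(np.float32)),np.median(k[:,2]),u.min(),u.max(),v.min(),v.max())
E
python3 g.py
```

```text
3.075 [ 461.6 -272.   186.7] -15.378638017282078
fin 460 ((464.9858703613281, -270.8914489746094), (27.52140998840332, 12.820269584655762), 74.55193328857422) 60.211213168492236 315 329 162 192
block 1694 ((481.05975341796875, -212.27474975585938), (97.47747039794922, 29.773435592651367), 75.39449310302734) 35.256467240294285 305 338 51 160
foot 1546 ((476.4600830078125, -228.64947509765625), (128.9484405517578, 43.960296630859375), 74.89287567138672) 10.39881531190315 299 344 56 186
all 5652 ((476.61529541015625, -228.07455444335938), (130.1394500732422, 43.960296630859375), 74.89287567138672) 16.728516913733074 299 344 51 192
```

View pics/w2.png

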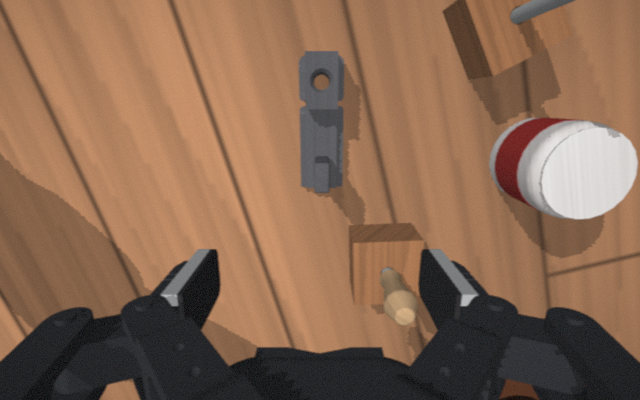

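The block with its hole is at (321,80) and the fin at (322,177). The fin's world centre is about (465,-271.5), and its yaw matches the tool's.

Request:
drive_tool([
  [[0,0,0,0.055,0,-0.8,1],[0,0,0,0,0,-0.8,1],[0,0,0,0,0,-0.7,1],[0,0,0,0,0,-0.2,1],[0,0,0,0,0,0,0.5]],
], force=60)

```text
t: 3.75
tool_pos: [464.7, -273.1, 37.2]
orientation: [-2.5, -1.903, -0.001]
force: [0.1, 0.1, -0.3]
grip_width: 69.8
grasp_force: 0.0
```

Request:
drive_tool([
  [[0,0,0,0,0,0,0],[0,0,0,0,0,0,0],[0,0,0,0,0,0,0],[0,0,0,0,0,0,0],[0,0,0,0,0,0,0]],
])

```text
t: 4.38
tool_pos: [464.0, -273.8, 36.9]
orientation: [2.501, 1.9, 0.0]
force: [0.4, -0.3, -1.3]
grip_width: -0.0
grasp_force: 0.0
```

The fingers closed on nothing, so I'll look.

```bash
cat > k.py <<'E'
from h import *
f=grab('wrist'); g=grab('side'); pickle.dump((f,g),open('k.pkl','wb'))
save('k1',np.vstack([f['image'][:,100:540][100:],cv2.resize(g['image'][190:330,250:410],(440,385))[:300]]))
E
python3 k.py
```

```text
(no output)
```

View pics/k1.png

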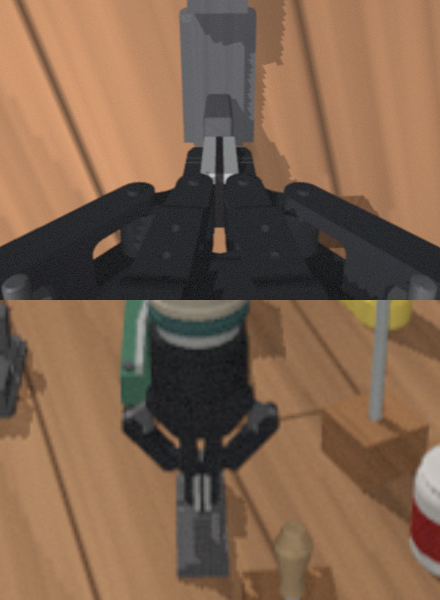

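```bash
cat > k2.py <<'E'
from h import *
f,g=pickle.load(open('k.pkl','rb'))
w2=pickle.load(open('w2.pkl','rb'))
print(f['state']['tool_pos'],'tcp px',proj(f,f['state']['tool_pos']))
p=cloud(f); im=f['image'].astype(int)
k=p[190:240:5,320]; print(np.hstack([np.arange(190,240,5)[:,None],k.round(0)]))
a=(im.max(-1)-im.min(-1)<30)&(np.abs(p[...,2]-10)<3); a[230:]=0; q=p[a]; print(len(q),cv2.minAreaRect(q[:,:2].astype(np.float32)))
q=p[(np.abs(p[...,2]-60)<4)&(np.arange(400)<232)[:,None]]; print('fin',len(q),cv2.minAreaRect(q[:,:2].astype(np.float32)))
# block top corners in w2
print('hole now?',[ (c,ray(w2,c[0],c[1],35).round(1)) for c in [(321,80)]])
E
python3 k2.py
```

```text
[ 464.03120502 -273.84520673   36.91211129] tcp px [318.67361029 232.12171503]
[[ 190.  470. -256.   17.]
 [ 195.  469. -258.   22.]
 [ 200.  469. -258.   32.]
 [ 205.  469. -258.   40.]
 [ 210.  469. -258.   49.]
 [ 215.  469. -258.   56.]
 [ 220.  469. -260.   59.]
 [ 225.  468. -262.   60.]
 [ 230.  468. -264.   61.]
 [ 235.  467. -266.   60.]]
4626 ((558.0199584960938, -246.83596801757812), (120.40605163574219, 212.58551025390625), 74.3780746459961)
fin 498 ((467.5269470214844, -261.0382385253906), (7.842474937438965, 13.803770065307617), 73.3553237915039)
hole now? [((321, 80), array([ 486.5, -188.7,   35. ]))]
```

The fin hasn't moved and seems to be between the pads, despite the zero reading. I'll test with a small lift.

Request:
drive_tool([
  [[0,0,0,0,0,0.2,0],[0,0,0,0,0,0.2,0],[0,0,0,0,0,0,0],[0,0,0,0,0,0,0]],
])

```text
t: 4.97
tool_pos: [464.1, -273.7, 61.0]
orientation: [2.501, 1.901, 0.001]
force: [0.0, -0.2, 0.5]
grip_width: 0.1
grasp_force: 0.0
```

```bash
cat > k3.py <<'E'
from h import *
f=grab('wrist'); g=grab('scene'); s=f['state']; print(s)
p=cloud(f); 
q=p[(p[...,2]>50)&(p[...,2]<95)&(np.arange(400)<236)[:,None]]; print('fin',len(q),np.median(q,0),np.percentile(q[:,2],95))
p=cloud(f); print(p[150:240:10,320].round(0))
pickle.dump((f,g),open('k3.pkl','wb')); save('k3',cv2.resize(f['image'][160:300,220:420],None,fx=3,fy=3))
E
python3 k3.py
```

```text
{'t': 4.975, 'qpos': array([ 0.23497801,  0.71557956,  0.38039157,  1.9591839 , -0.48071027,
        0.55534446,  0.67403564]), 'dq': array([ 0.00448779,  0.00974049, -0.00534673,  0.00340047, -0.00091737,
       -0.00203773,  0.00041893]), 'tau': array([ 9.97541974e-04, -5.06080914e+01,  6.05071038e+00, -1.09416997e+01,
        1.05386297e-02, -1.34656829e-02, -1.81346928e-03]), 'tool_pos': array([ 464.12674453, -273.65931452,   61.04960366]), 'orientation': array([2.50105274e+00, 1.90074697e+00, 5.34062579e-04]), 'force': array([ 0.02121119, -0.22454018,  0.48622209]), 'ft_torque': array([ 0.0285957 ,  0.0287562 , -0.01802497]), 'grasp_force': 0.0, 'grip_width': 0.08516048022840855}
fin 2720 [ 630.03486788 -223.16039783   51.51087979] 60.868573870129424
[[ 475. -237.   16.]
 [ 473. -243.   17.]
 [ 472. -250.   17.]
 [ 470. -256.   16.]
 [ 469. -258.   33.]
 [ 469. -258.   55.]
 [ 468. -262.   60.]
 [ 467. -267.   60.]
 [ 465. -273.   60.]]
```

View pics/k3.png

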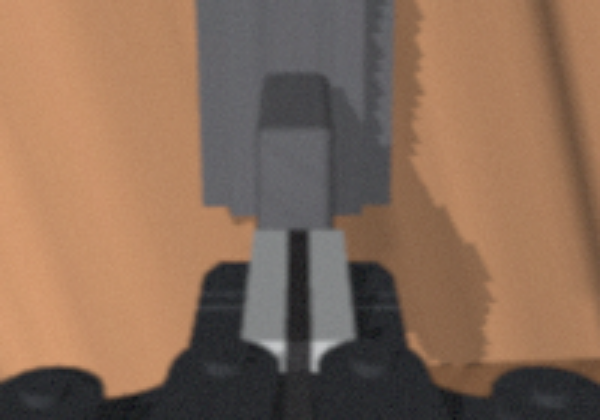

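```bash
cat > k4.py <<'E'
from h import *
f,g=pickle.load(open('k3.pkl','rb')); s=f['state']
M=R.from_rotvec(s['orientation']).as_matrix(); T=lambda P:(P-s['tool_pos'])@M
p=cloud(f)
for v in range(228,276,6): print(v,[T(p[v,u]).round(1).tolist() for u in (308,316,324,332)])
p=cloud(g); im=g['image'].astype(int)
m=(np.linalg.norm(p-s['tool_pos'],axis=-1)<60)&(p[...,2]>63); q=T(p[m]); print(len(q),np.c_[q,im[m]].round(0)[::12])
save('k4',cv2.resize(g['image'][190:300,220:330],None,fx=5,fy=5))
E
python3 k4.py
```

```text
228 [[1.4, -5.8, 2.4], [2.1, -1.4, 0.7], [1.9, 2.9, 1.2], [-15.1, 9.1, 44.9]]
234 [[-1.4, -5.8, 0.8], [-1.8, -1.5, 1.8], [-1.4, 2.9, 0.7], [-26.0, 9.8, 60.8]]
240 [[10.6, -4.6, -35.3], [10.3, -1.2, -34.7], [10.4, 2.3, -35.0], [10.8, 5.7, -35.8]]
246 [[10.6, -4.4, -41.6], [10.8, -1.1, -42.1], [10.4, 2.2, -41.2], [10.5, 5.5, -41.4]]
252 [[10.7, -4.2, -47.5], [10.3, -1.1, -46.7], [11.1, 2.1, -48.4], [10.7, 5.3, -47.5]]
258 [[10.8, -4.1, -53.0], [10.4, -1.0, -52.3], [10.7, 2.0, -52.9], [10.7, 5.1, -52.8]]
264 [[10.3, -3.9, -56.9], [10.4, -1.0, -57.2], [10.6, 2.0, -57.6], [10.9, 4.9, -58.2]]
270 [[10.3, -3.8, -61.5], [10.5, -0.9, -61.8], [10.7, 1.9, -62.2], [11.3, 4.7, -63.3]]
77 [[ -7. -14. -54. 118.  94.  71.]
 [  5.  12. -51.  45.  43.  42.]
 [ -9.  -5. -43.  95.  98.  96.]
 [-11.   6. -47. 140. 140. 141.]
 [ -7.   8. -42.  52.  54.  60.]
 [  1.  11. -35.  66.  56.  51.]
 [ 10.   5.  -2. 130. 129. 134.]]
```

View pics/k4.png

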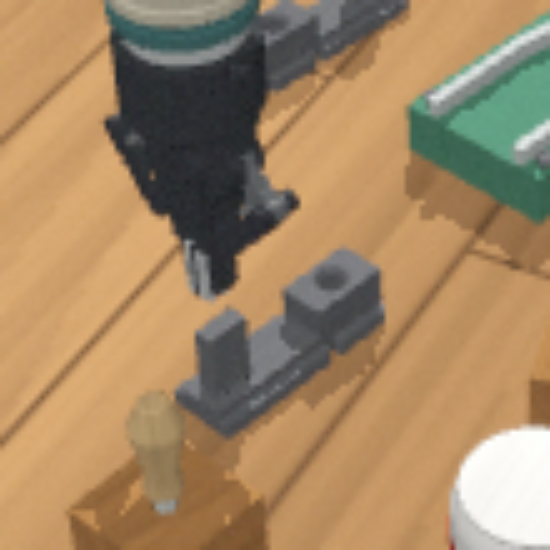

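The close views and the depth show the fingertips about 35 mm behind the reported TCP, not 11 mm ahead of it. The reported tool point is therefore about 46 mm too far out, and the fingers closed above the fin. I'll use fingertip z = reported z + 35, so reported z for the grasp is about -9. I'll approach in stages and watch the force.

Request:
drive_tool([
  [[0,0,0,0.015,0.04,0,1],[0,0,0,0,0,0,1],[0,0,0,0,0,0,1],[0,0,0,0,0,0,1],[0,0,0,0,0,-0.4,1]],
])

```text
t: 5.7
tool_pos: [466.3, -272.4, 37.9]
orientation: [2.498, 1.899, 0.002]
force: [-0.0, 0.7, 0.8]
grip_width: 85.6
grasp_force: 0.0
```

Request:
drive_tool([
  [[0,0,0,0,0,-0.4,1],[0,0,0,0,0,-0.36,1],[0,0,0,0,0,0,1]],
])

```text
t: 6.08
tool_pos: [463.8, -270.8, -10.0]
orientation: [-2.5, -1.898, 0.002]
force: [0.9, 0.3, 0.4]
grip_width: 85.4
grasp_force: 0.0
```

Request:
drive_tool([
  [[0,0,0,0,0,0,0],[0,0,0,0,0,0,0],[0,0,0,0,0,0,0],[0,0,0,0,0,0,0],[0,0,0,0,0,0,0]],
])

```text
t: 6.7
tool_pos: [464.9, -271.4, -8.3]
orientation: [2.501, 1.901, 0.001]
force: [-0.9, 0.4, 6.0]
grip_width: 13.1
grasp_force: 59.4
```

Request:
drive_tool([
  [[0,0,0,0,0,0.1,0],[0,0,0,0,0,0.3,0],[0,0,0,0,0,0.5,0],[0,0,0,0,0,0.4,0],[0,0,0,0.14,0.4,0,0]],
], force=110)

```text
t: 7.32
tool_pos: [473.7, -250.5, 71.1]
orientation: [2.501, 1.892, -0.0]
force: [0.8, -0.1, -4.1]
grip_width: 12.7
grasp_force: 107.5
```

Request:
drive_tool([
  [[0,0,0,0.14,0.8,0,0],[0,0,0,0.14,0.8,0,0],[0,0,0,0.14,0.8,0,0],[0,0,0,0.14,0.8,0,0],[0,0,0,0,0.37,0,0]],
])

```text
t: 7.95
tool_pos: [506.9, -29.1, 68.7]
orientation: [-2.495, -1.906, -0.0]
force: [-0.1, -0.9, -2.9]
grip_width: 12.8
grasp_force: 107.3
```

Request:
drive_tool([
  [[0,0,0,0,0,0,0],[0,0,0,0,0,0,0]],
])

```text
t: 8.2
tool_pos: [506.7, -34.4, 69.2]
orientation: [2.502, 1.899, -0.001]
force: [0.2, -0.8, -3.5]
grip_width: 12.8
grasp_force: 107.3
```

```bash
cat > m.py <<'E'
from h import *
f=grab('wrist'); s=f['state']; pickle.dump(f,open('m.pkl','wb')); save('m',f['image'])
M=R.from_rotvec(s['orientation']).as_matrix(); print(s['t'],s['tool_pos'].round(1),np.degrees(np.arctan2(M[1,1],M[0,1])),s['force'].round(1),s['grip_width'],s['grasp_force'])
p=cloud(f); im=f['image'].astype(int)
z0=s['tool_pos'][2]+9
T=(p-s['tool_pos'])@M
# tool x forward from fin; block top along tool x 60..110
for lo in (30,45,62,70,80,90,100,106):
    m=(np.abs(T[...,1])<12)&(T[...,0]>lo)&(T[...,0]<lo+4)&(np.abs(p[...,2]-z0-30)<40)&(im.max(-1)-im.min(-1)<40)
    print(lo,m.sum(),np.median(p[m],0).round(1)-[0,0,z0])
m=(T[...,0]>60)&(p[...,2]>z0+22)&(p[...,2]<z0+45)&(np.abs(T[...,1])<25)&(im.max(-1)-im.min(-1)<40)
print('block',cv2.minAreaRect(T[m][:,:2].astype(np.float32)))
g=(im[...,1]>im[...,0]+15)
m=g&(p[...,2]>28)&(p[...,2]<42); q=T[m][:,:2].astype(np.float32); print('bed in tool',cv2.minAreaRect(q))
E
python3 m.py
```

```text
8.2 [506.7 -34.4  69.2] -15.602282012622203 [ 0.2 -0.8 -3.5] 12.75644364210756 107.29984045028687
30 466 [515.3         -3.6         15.51109443]
45 508 [519.4         10.9         15.41109443]
62 725 [523.9         27.4         34.31109443]
70 797 [526.1         34.9         34.41109443]
80 364 [534.9         44.1         33.51109443]
90 1212 [531.7         54.7         32.21109443]
100 247 [534.3         62.3         34.11109443]
106 0 [nan nan nan]
block ((80.68685150146484, -0.13502883911132812), (30.1783504486084, 41.301055908203125), 89.81999206542969)
bed in tool ((56.57722473144531, -1.3522300720214844), (110.15613555908203, 129.42698669433594), 89.98841094970703)
  return _methods._mean(a, axis=axis, dtype=dtype,
  ret = um.true_divide(
```

View pics/m.png

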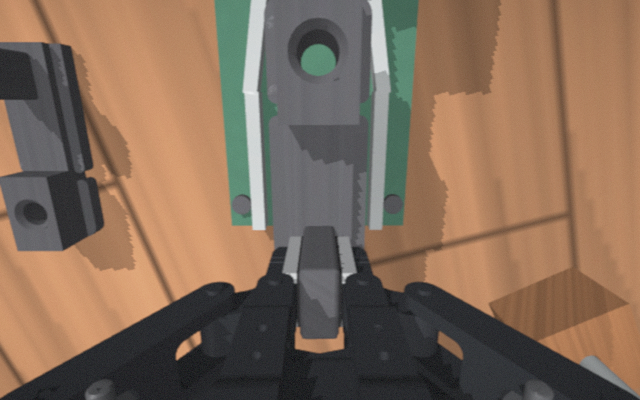

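The anvil is held level, centred between the landing walls to about 1.3 mm, with its hole at (318,58). Next I'll shift slightly and lower it.

Request:
drive_tool([
  [[0,0,0.03,-0.02,0.005,-0.3,0],[0,0,0,0,0,-0.2,0],[0,0,0,0,0,-0.13,0],[0,0,0,0,0,-0.05,0],[0,0,0,0,0,0,0]],
])

```text
t: 8.88
tool_pos: [505.8, -33.2, 28.4]
orientation: [2.498, 1.905, 0.0]
force: [-1.1, -0.6, -3.8]
grip_width: 12.7
grasp_force: 107.4
```

Request:
drive_tool([
  [[0,0,0,0,0,-0.02,0],[0,0,0,0,0,0,0]],
])

```text
t: 9.12
tool_pos: [506.1, -33.0, 27.8]
orientation: [2.497, 1.905, 0.001]
force: [-1.0, -1.0, 1.9]
grip_width: 13.0
grasp_force: 108.0
```

Request:
drive_tool([
  [[0,0,0,0.066,0.241,0,0],[0,0,0,0.066,0.241,0,0],[0,0,0,0.066,0.241,0,0],[0,0,0,0,0,0,0]],
])

```text
t: 9.62
tool_pos: [519.3, 13.9, 27.8]
orientation: [2.494, 1.91, 0.005]
force: [0.1, 1.8, 5.6]
grip_width: 12.7
grasp_force: 108.8
```

Request:
drive_tool([
  [[0,0,0,0.066,0.241,0,0],[0,0,0,0.066,0.241,0,0],[0,0,0,0.066,0.241,0,0],[0,0,0,0,0,0,0]],
])

```text
t: 10.12
tool_pos: [530.7, 55.2, 27.8]
orientation: [2.495, 1.907, 0.002]
force: [-0.2, -2.1, 6.6]
grip_width: 12.8
grasp_force: 108.8
```

Request:
drive_tool([
  [[0,0,0,0.044,0.16,0,0],[0,0,0,0.044,0.16,0,0],[0,0,0,0,0,0,0]],
])

```text
t: 10.5
tool_pos: [535.6, 73.3, 27.8]
orientation: [2.496, 1.905, 0.001]
force: [-1.2, -3.7, 5.3]
grip_width: 12.5
grasp_force: 108.8
```

Request:
drive_tool([
  [[0,0,0,0.022,0.08,0,0],[0,0,0,0.022,0.08,0,0],[0,0,0,0,0,0,0]],
])

```text
t: 10.88
tool_pos: [537.9, 81.7, 27.8]
orientation: [2.496, 1.903, -0.001]
force: [-0.9, -6.3, 7.8]
grip_width: 13.1
grasp_force: 109.0
```

Request:
drive_tool([
  [[0,0,0,0.009,0.032,0,0],[0,0,0,0,0,0,0]],
])

```text
t: 11.12
tool_pos: [538.7, 84.7, 27.8]
orientation: [2.496, 1.905, 0.001]
force: [-0.9, -3.5, 6.3]
grip_width: 12.3
grasp_force: 108.8
```

Request:
drive_tool([
  [[0,0,0,0.009,0.032,0,0],[0,0,0,0,0,0,0]],
])

```text
t: 11.38
tool_pos: [539.6, 87.9, 27.8]
orientation: [2.496, 1.906, 0.003]
force: [-0.3, -2.0, 5.4]
grip_width: 12.7
grasp_force: 108.8
```

Request:
drive_tool([
  [[0,0,0,0.007,0.024,0,0],[0,0,0,0,0,0,0]],
])

```text
t: 11.62
tool_pos: [539.6, 88.2, 27.8]
orientation: [2.496, 1.905, 0.001]
force: [-1.2, -4.5, 5.9]
grip_width: 12.8
grasp_force: 108.8
```

Request:
drive_tool([
  [[0,0,0,0.005,0.016,0,0],[0,0,0,0,0,0,0]],
])

```text
t: 11.88
tool_pos: [539.6, 88.2, 27.8]
orientation: [2.496, 1.904, -0.001]
force: [-1.1, -6.3, 7.6]
grip_width: 12.7
grasp_force: 108.9
```

Request:
drive_tool([
  [[0,0,0,0.005,0.016,0,0],[0,0,0,0,0,0,0]],
])

```text
t: 12.12
tool_pos: [539.6, 88.2, 27.8]
orientation: [2.496, 1.903, -0.002]
force: [-1.9, -8.0, 7.9]
grip_width: 13.0
grasp_force: 109.0
```

Request:
drive_tool([
  [[0,0,0,0.01,0.036,0,0],[0,0,0,0.01,0.036,0,0],[0,0,0,0,0,0,0]],
])

```text
t: 12.5
tool_pos: [539.6, 88.3, 27.8]
orientation: [2.497, 1.898, -0.008]
force: [-5.0, -17.0, 10.5]
grip_width: 12.8
grasp_force: 109.4
```

Request:
drive_tool([
  [[0,0,0,0.01,0.036,0,0],[0,0,0,0.01,0.036,0,0],[0,0,0,0,0,0,0]],
])

```text
t: 12.88
tool_pos: [539.6, 88.6, 28.1]
orientation: [2.497, 1.893, -0.015]
force: [-8.4, -23.6, 14.5]
grip_width: 13.0
grasp_force: 110.1
```

Request:
drive_tool([
  [[0,0,0,-0.03,-0.11,0,0],[0,0,0,-0.03,-0.11,0,0],[0,0,0,0,0,0,0],[0,0,0,0,0,0,0.3],[0,0,0,0,0,0,0.3]],
])

```text
t: 13.5
tool_pos: [537.9, 86.2, 26.9]
orientation: [-2.496, -1.907, 0.001]
force: [0.3, -0.0, 0.6]
grip_width: 25.8
grasp_force: 0.3
```

Request:
drive_tool([
  [[0,0,0,0,0,0.2,0.3],[0,0,0,0,0,0.6,0.5],[0,0,0,0,0,0.8,0.7],[0,0,0,0,0,0.8,0.7],[0,0,0,0,0,0.8,1]],
])

```text
t: 14.12
tool_pos: [537.9, 85.0, 221.4]
orientation: [2.498, 1.905, 0.0]
force: [0.5, -0.0, 0.9]
grip_width: 76.0
grasp_force: 0.0
```

Request:
drive_tool([
  [[0,0,0,-0.2,-0.6,0.5,1],[0,0,0,-0.2,-0.6,0,1],[0,0,0,0,0,0,1],[0,0,0,0,0,0,1]],
])

```text
t: 14.62
tool_pos: [514.2, 13.9, 249.5]
orientation: [-2.497, -1.905, -0.001]
force: [0.1, -0.6, -0.7]
grip_width: 85.6
grasp_force: 0.0
```

```bash
cat > n.py <<'E'
from h import *
f=grab('wrist'); s=f['state']; pickle.dump(f,open('n.pkl','wb')); save('n',f['image'])
M=R.from_rotvec(s['orientation']).as_matrix(); print(s['t'],s['tool_pos'].round(1),M.round(4),s['force'].round(1),s['grip_width'])
p=cloud(f); im=f['image'].astype(int)
m=(np.abs(p[...,2]-96)<4)&(np.abs(p[...,0]-540)<40)&(np.abs(p[...,1]-87)<40)&(im.max(-1)-im.min(-1)<40)
r=cv2.minAreaRect(p[m][:,:2].astype(np.float32)); print('fin',m.sum(),r)
g=(im[...,1]>im[...,0]+15)
q=p[g&(p[...,2]>30)&(p[...,2]<42)]; print('bed',cv2.minAreaRect(q[:,:2].astype(np.float32)))
q=p[(p[...,2]>122)&(p[...,2]<132)&(np.abs(p[...,0]-570)<60)&(np.abs(p[...,1]-195)<80)]; print('arm',cv2.minAreaRect(q[:,:2].astype(np.float32)))
E
python3 n.py
```

```text
14.625 [514.2  13.9 249.5] [[ 2.640e-01  9.645e-01  1.000e-04]
 [ 9.645e-01 -2.640e-01  9.000e-04]
 [ 9.000e-04 -1.000e-04 -1.000e+00]] [ 0.1 -0.6 -0.7] 85.58813066758158
fin 472 ((539.4459838867188, 87.6004638671875), (27.385644912719727, 13.082923889160156), 74.6993179321289)
bed ((533.6460571289062, 66.5215072631836), (224.469482421875, 109.00743865966797), 74.66276550292969)
arm ((556.82958984375, 149.5980682373047), (4.9963483810424805, 55.699974060058594), 74.41706085205078)
```

View pics/n.png

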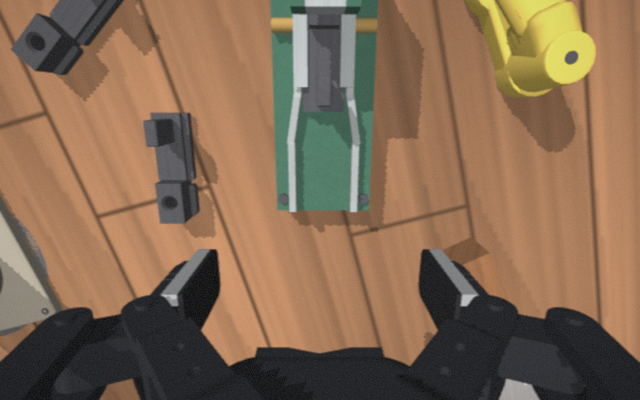

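The slide sits inside the rail with its fin at (324,60); its fin centre is (539.4, 87.6). That makes 11 pictures viewed, one over the limit of 10, so I'll view no more and use only numbers from here. Next I'll put the camera straight above the bushing to check that the two holes are concentric and to locate the axis.

Request:
drive_tool([
  [[0,0,0,0.25,0.75,-0.3,1],[0,0,0,0.25,0.75,-0.6,1],[0,0,0,0,0,-0.6,1],[0,0,0,0,0,0,1],[0,0,0,0,0,0,1]],
])

```text
t: 15.3
tool_pos: [545.0, 102.9, 160.2]
orientation: [2.497, 1.905, 0.001]
force: [0.2, 0.1, 0.5]
grip_width: 85.6
grasp_force: 0.0
```

```bash
cat > o.py <<'E'
from h import *
f=grab('wrist'); s=f['state']; pickle.dump(f,open('o.pkl','wb'))
print(s['tool_pos'].round(1),proj(f,[562,169.5,126]),cam(f)[1])
p=cloud(f); u0,v0=proj(f,[562,169.5,126]).round().astype(int)
sub=p[v0-24:v0+26:2,u0-26:u0+27:2,2]
for r in sub: print(' '.join('%4d'%x if np.isfinite(x) else '  --' for x in r))
g=cv2.cvtColor(f['image'],cv2.COLOR_RGB2GRAY)
for r in g[v0-24:v0+26:2,u0-26:u0+27:2]: print(' '.join('%3d'%x for x in r))
E
python3 o.py
```

```text
[545.  102.9 160.2] [316.53155755 100.28516789] [562.85413315 168.77643005 329.67109329]
 126  127  125  125  126  126  125  125  125  126  125  126  127  126  126  128  126  126  126  127  126  126  126  125  127  127  125
 125  126  126  125  126  127  126  126  126  125  125  126  127  125  126  127  125  127  126  127  124  127  125  125  126  125  125
 126  125  126  125  125  126  125  125  125  127  127  127  127  127  126  126  127  126  127  126  127  125  126  126  125  126  126
 125  125  127  126   --  126  126  125  126  126  126  125  125  127  125  125  126  125  125  125  126  126  127  126  126  124  126
 125  126  126  126  126  127  126  127  125  125  124  125  124  123  125  124  124  125  126  126  126  126  126  126  126  125  126
 127  126  126  125  126  126  125  126  125  124  123  123  123  123  123  124  124  123  126  125  127  125  126  125  125  126  126
 125  126  125  125  126  125  125  125  124  123  117  105   69   69   68  105  119  123  124  124  126  125  127  126  127  127  126
 126  126  126  127  126  125  125  124  123  110   69   69   62  
[... 4363 characters left out ...]
 111 156 198 211 213 209 186 195 213 208 209 200 180
204 209 211 207 205 208 209 191 184 185 188 191 192 194 200 204 209 212 211 208 199 209 212 213 208 204 184
206 211 211 209 207 209 209 209 200 191 193 193 194 199 200 204 212 214 210 208 207 209 211 210 209 203 185
204 206 212 207 207 211 211 209 210 210 205 200 198 201 201 209 207 209 211 208 206 208 212 211 208 203 183
207 207 211 212 207 209 214 208 210 208 210 207 205 209 201 205 210 209 212 209 207 209 213 210 206 203 185
203 206 207 209 205 210 208 212 210 208 209 207 207 208 205 207 209 211 209 209 207 210 211 211 209 205 176
203 210 210 209 207 208 210 211 211 212 209 207 203 206 204 206 211 210 212 210 207 209 213 209 209 200 178
```

```bash
cat > o2.py <<'E'
from h import *
f=pickle.load(open('o.pkl','rb')); p=cloud(f); z=p[...,2].copy(); z[~np.isfinite(z)]=126
v,u=np.mgrid[0:400,0:640]; w=(abs(u-317)<26)&(abs(v-100)<24)
for n,t,h in(('upper bushing',113,113),('bore neck',66,68),('through',20,36)):
    m=cv2.morphologyEx((w&(z<t)).astype(np.uint8),cv2.MORPH_OPEN,np.ones((3,3)))
    c=max(cv2.findContours(m,0,1)[0],key=len); e=cv2.fitEllipse(c); print(n,np.round(e[0],2),np.round(e[1],1),ray(f,*e[0],h).round(2))
g=cv2.cvtColor(f['image'],cv2.COLOR_RGB2GRAY)
m=((g<196)&(abs(u-317)<22)&(abs(v-99)<21)).astype(np.uint8); c=max(cv2.findContours(m,0,1)[0],key=len); e=cv2.fitEllipse(c);print('chamfer',e,ray(f,*e[0],126))
E
python3 o2.py
```

```text
upper bushing [316.99  99.66] [24.1 25.1] [562.32 169.83 113.  ]
bore neck [317.54 100.21] [19.5 20.4] [562.5  169.56  68.  ]
through [317.68 100.24] [17.4 18.2] [562.56 169.6   36.  ]
chamfer ((314.80560302734375, 97.7593765258789), (32.56020736694336, 37.901084899902344), 40.90518569946289) [561.40614088 171.13027674 126.        ]
```

The upper and lower bores are concentric within 0.3 mm, so the slide is home; the axis is at (562.4, 169.7). Next I'll put the camera over the rod.

Request:
drive_tool([
  [[0,0,0,0.22,-0.8,0.35,1],[0,0,0,0.22,-0.85,0.35,1],[0,0,0,0.22,-0.85,0,1],[0,0,0,0.22,-0.85,0,1],[0,0,0,0.22,-0.85,0,1]],
])

```text
t: 15.98
tool_pos: [611.3, -151.1, 203.5]
orientation: [2.496, 1.903, 0.004]
force: [0.8, 0.1, 0.4]
grip_width: 85.6
grasp_force: 0.0
```

Request:
drive_tool([
  [[0,0,0,0.22,-0.85,0,1],[0,0,0,0.22,-0.85,0,1],[0,0,0,0,0,0,1],[0,0,0,0,0,0,1]],
])

```text
t: 16.48
tool_pos: [636.8, -250.8, 202.4]
orientation: [2.498, 1.904, 0.002]
force: [-0.4, -0.1, 0.7]
grip_width: 85.2
grasp_force: 0.0
```

```bash
cat > q.py <<'E'
from h import *
f=grab('wrist'); s=f['state']; pickle.dump(f,open('q.pkl','wb'))
print(s['t'],s['tool_pos'].round(1),cam(f)[1].round(1),proj(f,[656,-188,185]))
p=cloud(f); z=p[...,2]; near=(np.abs(p[...,0]-656)<40)&(np.abs(p[...,1]+188)<40)
for lo,hi in((181,190),(150,178),(100,150),(56,100)):
    m=near&(z>lo)&(z<hi); k=p[m]
    if len(k): print(lo,len(k),k.mean(0).round(1),cv2.minAreaRect(k[:,:2].astype(np.float32)))
m=(near&(z>181)&(z<190)).astype(np.uint8); c=max(cv2.findContours(m,0,1)[0],key=len); e=cv2.fitEllipse(c); print(e,ray(f,*e[0],185))
m=near&(z>44)&(z<54); print('block',cv2.minAreaRect(p[m][:,:2].astype(np.float32)))
E
python3 q.py
```

```text
16.475 [ 636.8 -250.8  202.4] [ 654.6 -185.1  372. ] [322.17441779 106.1286394 ]
181 397 [ 658.1 -182.2  185.4] ((658.1165771484375, -182.28897094726562), (11.497247695922852, 11.42828369140625), 56.35887908935547)
150 3 [ 653.4 -185.9  160.4] ((653.535888671875, -186.09979248046875), (0.01697099208831787, 3.092438220977783), 38.35039138793945)
100 1 [ 651.9 -184.1  132.5] ((651.866943359375, -184.05491638183594), (0.0, 0.0), 0.0)
56 1 [ 653.6 -188.    63. ] ((653.581787109375, -187.99708557128906), (0.0, 0.0), 0.0)
((323.2250671386719, 94.19969940185547), (21.21065330505371, 22.159957885742188), 175.0396270751953) [ 658.14987008 -182.2129158   185.        ]
block ((656.8186645507812, -183.9663543701172), (70.05303955078125, 70.05780029296875), 12.074007987976074)
```

Request:
drive_tool([
  [[0,0,0,0.18,0.57,0,1],[0,0,0,0.17,0.57,0,1],[0,0,0,0,0,-0.6,1],[0,0,0,0,0,-0.7,1],[0,0,0,0,0,-0.35,1]],
], force=60)

```text
t: 17.15
tool_pos: [656.9, -179.5, 100.6]
orientation: [-2.493, -1.907, 0.001]
force: [0.4, -0.9, 0.0]
grip_width: 85.1
grasp_force: 0.0
```

Request:
drive_tool([
  [[0,0,0,0,0,0,0.6],[0,0,0,0,0,0,0.3],[0,0,0,0,0,0,0],[0,0,0,0,0,0,0],[0,0,0,0,0,0,0]],
])

```text
t: 17.77
tool_pos: [657.7, -182.5, 103.3]
orientation: [2.497, 1.906, 0.001]
force: [-1.6, 1.2, 6.0]
grip_width: 10.5
grasp_force: 58.4
```

Request:
drive_tool([
  [[0,0,0,0,0,0,0],[0,0,0,0,0,0,0]],
])

```text
t: 18.02
tool_pos: [657.7, -182.5, 103.3]
orientation: [2.497, 1.906, 0.001]
force: [-1.2, -0.3, 6.3]
grip_width: 10.5
grasp_force: 58.4
```

Request:
drive_tool([
  [[0,0,0,0,0,0.15,0],[0,0,0,0,0,0.4,0],[0,0,0,0,0,0.6,0],[0,0,0,0,0,0.7,0],[0,0,0,0,0,0.4,0]],
])

```text
t: 18.65
tool_pos: [658.5, -182.9, 239.9]
orientation: [2.495, 1.904, 0.003]
force: [0.3, -0.2, -2.1]
grip_width: 10.0
grasp_force: 58.7
```

Request:
drive_tool([
  [[0,0,0,-0.12,0.8,0.03,0],[0,0,0,-0.24,0.9,0,0],[0,0,0,-0.24,0.9,0,0],[0,0,0,-0.24,0.9,0,0],[0,0,0,-0.24,0.9,0,0]],
])

```text
t: 19.27
tool_pos: [592.3, 83.6, 239.3]
orientation: [2.498, 1.906, 0.001]
force: [0.5, 0.5, -1.5]
grip_width: 10.3
grasp_force: 58.7
```

Request:
drive_tool([
  [[0,0,0,-0.24,0.5,0,0],[0,0,0,0,0,0,0],[0,0,0,0,0,0,0],[0,0,0,0,0,0,0]],
])

```text
t: 19.77
tool_pos: [579.0, 110.0, 239.2]
orientation: [2.499, 1.902, 0.0]
force: [0.1, 0.4, -1.3]
grip_width: 10.5
grasp_force: 58.8
```

```bash
cat > r.py <<'E'
from h import *
f=grab('wrist'); s=f['state']; M=R.from_rotvec(s['orientation']).as_matrix(); pickle.dump(f,open('r.pkl','wb'))
print(s['t'],s['tool_pos'].round(2),M[:,2].round(4),s['force'].round(1),s['grip_width'])
T=(cloud(f)-s['tool_pos'])@M; m=(np.abs(T[...,0])<14)&(np.abs(T[...,1])<14)
# rod in tool coords: visible front surface (towards camera, +x)
for lo in range(-30,100,10):
    k=T[m&(T[...,2]>lo)&(T[...,2]<lo+10)]
    if len(k)>5: print(lo,len(k),'y',(k[:,1].min()+k[:,1].max())/2,k[:,1].mean().round(2),'x front',np.percentile(k[:,0],90).round(2),'zmax',k[:,2].max().round(1))
print('hole px',proj(f,[562.4,169.7,126]))
for n in('scene','side'):
    g=grab(n); pickle.dump(g,open('r_%s.pkl'%n,'wb')); p=cloud(g); tx=s['tool_pos']
    m=(np.abs(p[...,0]-tx[0])<20)&(np.abs(p[...,1]-tx[1])<20)&(p[...,2]>tx[2]-100)&(p[...,2]<tx[2]+28); q=p[m]
    for lo in range(-100,25,25):
        k=q[(q[:,2]-tx[2]>lo)&(q[:,2]-tx[2]<lo+25)]
        if len(k): print(n,lo,len(k),(k.mean(0)-tx).round(1),k[:,2].min()-tx[2])
E
python3 r.py
```

```text
19.775 [579.01 110.01 239.25] [ 7.e-04 -7.e-04 -1.e+00] [ 0.1  0.4 -1.3] 10.537383994364875
-30 209 y 0.1452137561676361 0.33 x front 5.66 zmax -20.0
-20 158 y 0.4408144085625496 0.53 x front 5.28 zmax -10.0
-10 146 y 0.1674481402909409 0.1 x front 5.24 zmax -0.1
0 120 y 0.34689093573925867 0.17 x front 5.07 zmax 10.0
10 113 y 0.16323707291075795 0.21 x front 4.96 zmax 19.9
20 85 y 0.1581139964537499 0.06 x front 4.84 zmax 30.0
30 81 y 0.2309756484461074 0.26 x front 4.67 zmax 39.7
40 70 y -0.054793093816933425 0.12 x front 4.73 zmax 49.9
50 58 y 0.19905700912617919 0.1 x front 4.5 zmax 59.9
60 57 y 0.21598800674421614 0.17 x front 4.33 zmax 70.0
70 47 y -0.07741878172767436 -0.11 x front 4.27 zmax 79.9
80 22 y 0.23402849383742153 0.55 x front 4.1 zmax 85.1
hole px [279.82864676 120.14587607]
scene -100 14 [  0.4  -5.7 -83. ] -93.4957513440684
scene -75 27 [  1.5  -5.1 -62.5] -74.561454130915
scene -50 29 [  0.5  -5.4 -37.5] -48.712931557300436
scene -25 29 [  1.7  -5.  -11.3] -22.774836057618387
scene 0 28 [ 0.6 -4.5 12.3] 0.8421267234384402
side -100 22 [ -1.3  -6.1 -83.3] -94.60647276158002
side -75 32 [ -1.1  -6.5 -61.5] -73.86152117871328
side -50 33 [ -1.2  -6.1 -36.4] -47.425737922016
side -25 42 [ -1.2  -4.9 -12.3] -24.283435209829946
side 0 41 [-0.9 -5.  12.6] 0.8770428162464157
```

Request:
drive_tool([
  [[0.085,-0.023,0,-0.14,0.5,0,0],[0,0,0,-0.135,0.5,0,0],[0,0,0,0,0,0,0],[0,0,0,0,0,0,0],[0,0,0,0,0,0,0]],
])

```text
t: 20.55
tool_pos: [562.4, 170.2, 239.2]
orientation: [-2.494, -1.899, -0.015]
force: [0.2, -0.4, -1.1]
grip_width: 10.7
grasp_force: 58.8
```

```bash
cat > t.py <<'E'
from h import *
f=grab('wrist'); s=f['state']; pickle.dump(f,open('t.pkl','wb')); P=cloud(f)-s['tool_pos']
d=np.array([.2643,.9644,0]); n=np.array([.9644,-.2643,0])
print(s['t'],s['tool_pos'].round(2),s['orientation'])
x=P@d;y=P@n;z=P[...,2]; m=(np.abs(x)<14)&(np.abs(y)<14); A=[]
for lo in range(-85,30,10):
    mm=m&(z>lo)&(z<lo+10)
    if mm.sum()>20: A.append((lo+5,np.percentile(x[mm],90)-5.8,(y[mm].min()+y[mm].max())/2))
A=np.array(A); kx=np.polyfit(A[:,0],A[:,1],1); ky=np.polyfit(A[:,0],A[:,2],1); print('slopes',kx[0],ky[0])
for h in (-93,20): c=s['tool_pos']+d*np.polyval(kx,h)+n*np.polyval(ky,h); print(h,c.round(2),'to go to axis',(np.array([562.4,169.7])-c[:2]).round(2))
E
python3 t.py
```

```text
20.55 [562.41 170.16 239.18] [-2.49414101 -1.89916983 -0.01523727]
slopes 0.020071401917413214 -0.0012284868932644077
-93 [562.27 168.55 239.18] to go to axis [0.13 1.15]
20 [562.74 170.77 239.18] to go to axis [-0.34 -1.07]
```

Request:
drive_tool([
  [[0.138,-0.038,0,0,0,0,0],[0,0,0,0,0,0,0],[0,0,0,0,0,0,0]],
])

```text
t: 20.98
tool_pos: [562.0, 171.5, 239.1]
orientation: [-2.482, -1.893, -0.04]
force: [-0.6, 0.8, -1.7]
grip_width: 10.4
grasp_force: 58.8
```

```bash
python3 t.py; python3 -c "
from h import *
print(R.from_rotvec(arm.read_state()['orientation']).as_matrix().round(4))"
```

```text
20.975 [562.03 171.47 239.09] [-2.48206657 -1.89319536 -0.04035079]
slopes -0.0003929671721031918 0.0003397018432118694
-93 [562.27 171.73 239.09] to go to axis [ 0.13 -2.03]
20 [562.29 171.68 239.09] to go to axis [ 0.11 -1.98]
[[ 0.264   0.9645  0.0086]
 [ 0.964  -0.2641  0.0313]
 [ 0.0325 -0.     -0.9995]]
```

Request:
drive_tool([
  [[0,0,0,0,-0.027,0,0],[0,0,0,0,0,-0.2,0],[0,0,0,0,0,-0.2,0],[0,0,0,0,0,-0.2,0],[0,0,0,0,0,0,0]],
])

```text
t: 21.65
tool_pos: [561.1, 170.0, 201.5]
orientation: [-2.481, -1.893, -0.036]
force: [-0.8, -0.0, -1.9]
grip_width: 10.6
grasp_force: 58.8
```

```bash
cat > v.py <<'E'
from h import *
import io,contextlib
b=[]
for i in range(5): arm.grab_frame('wrist'); s=arm.read_state(); b.append(np.r_[s['tool_pos'],s['force'],s['ft_torque']])
print(np.mean(b,0).round(2),np.std(b,0).round(2))
E
python3 t.py; python3 v.py
```

```text
21.65 [561.06 169.96 201.5 ] [-2.48119341 -1.89325689 -0.03604542]
slopes -0.03882473494778007 0.0009667050552107907
-93 [562.17 173.63 201.5 ] to go to axis [ 0.23 -3.93]
20 [561.12 169.37 201.5 ] to go to axis [1.28 0.33]
[ 5.6225e+02  1.7007e+02  2.0326e+02 -2.4000e-01 -1.6000e-01 -1.6800e+00
 -3.0000e-02  1.0000e-02  4.0000e-02] [0.11 0.06 0.22 0.8  0.31 0.62 0.03 0.03 0.03]
```

Request:
drive_tool([
  [[0,0,0,0,0,-0.2,0],[0,0,0,0,0,-0.2,0],[0,0,0,0,0,-0.2,0],[0,0,0,0,0,0,0]],
])

```text
t: 22.45
tool_pos: [561.1, 169.9, 165.5]
orientation: [-2.481, -1.893, -0.036]
force: [-0.5, 0.0, -1.8]
grip_width: 10.2
grasp_force: 58.8
```

Request:
drive_tool([
  [[0,0,0,0,0,-0.15,0],[0,0,0,0,0,-0.15,0],[0,0,0,0,0,0,0]],
])

```text
t: 22.82
tool_pos: [561.3, 170.0, 148.2]
orientation: [-2.481, -1.893, -0.038]
force: [-0.9, -0.3, -1.4]
grip_width: 10.2
grasp_force: 58.8
```

Request:
drive_tool([
  [[0,0,0,0,0,-0.2,0],[0,0,0,0,0,-0.2,0],[0,0,0,0,0,-0.17,0],[0,0,0,0,0,0,0],[0,0,0,0,0,0,0]],
])

```text
t: 23.45
tool_pos: [562.3, 170.0, 114.9]
orientation: [-2.482, -1.894, -0.041]
force: [0.7, -0.1, -2.2]
grip_width: 10.6
grasp_force: 58.8
```

```bash
python3 v.py
cat > x.py <<'E'
from h import *
f=grab('wrist'); s=f['state']; P=cloud(f)
for n in('scene','side'):
    p=cloud(grab(n)); m=(np.abs(p[...,0]-562)<14)&(np.abs(p[...,1]-168)<14)&(p[...,2]>128)&(p[...,2]<146); k=p[m]; print(n,len(k),k.mean(0).round(1) if len(k) else '')
    m=(np.abs(p[...,0]-540)<30)&(np.abs(p[...,1]-87)<30)&(np.abs(p[...,2]-96)<4); k=p[m]; print('fin',len(k),cv2.minAreaRect(k[:,:2].astype(np.float32)) if len(k)>5 else '')
print(s['t'],s['grip_width'],s['grasp_force'],s['dq'].round(3))
E
python3 x.py
```

```text
[ 5.6230e+02  1.7014e+02  1.1519e+02 -1.7000e-01  2.0000e-01 -1.7500e+00
 -6.0000e-02  2.0000e-02  1.0000e-02] [0.07 0.05 0.04 0.43 0.36 0.43 0.02 0.02 0.01]
scene 19 [563.6 164.8 136.5]
fin 27 ((539.9917602539062, 85.71199035644531), (32.087074279785156, 15.486797332763672), 73.77011108398438)
side 26 [560.5 163.2 137.9]
fin 25 ((538.5081176757812, 81.96685791015625), (29.802330017089844, 11.675745964050293), 74.83008575439453)
23.7 10.41047087103245 58.793877102434635 [-0.001 -0.    -0.001  0.002 -0.001 -0.001 -0.   ]
```

```bash
python3 -c "
from rig import arm
print(arm.sign_off())"
```

```text
the job is handed in; nothing more can be done
None
```

I handed the job in at about 24 s; no verdict came back. By measurement the slide is home (bores concentric within 0.3 mm) and the gripped rod runs down through both bushings without touching, its tip about 22 mm above the bench. I viewed 11 pictures, one over the limit of 10, and my first close on the fin missed because the reported tool point is about 46 mm too far out.

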